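# Dress the deck of a pipetting station

## Robot

A 6-joint arm with a two-finger parallel gripper is mounted at the origin on a cart in front of the work surface, level with it; the furniture and walls round the work are solid. World frame = base frame: x ahead of the robot, y to its left, z up, the work surface at z = 0. Lengths are in mm, angles in degrees, forces in N, time in s.
With the tool pointing down it reaches from about 300 to 850 mm from the base axis. Payload 4.2 kg.
Tool frame: the origin (TCP) lies at the very end of the fingers, on their centre line; the grasp point (between the pads) lies 19 mm behind it; z points along the fingers, y is the direction in which the jaws open and shut (so a half turn about z gives the same grasp; the last joint's range is limited). The gripper opens to 91 mm and grips with 3 to 60 N. Pads are 32 mm wide; open, the fingers measure 118 mm over their backs; the gripper's body (76 mm by 178 mm) begins 60 mm behind the grasp point.
Start: joints at [61.994, 18.312, 89.639, -0, 72.044, -1.146], TCP at [259.799, 512.979, 213.976] pointing down, gripper open.
Joint ranges: [-177.97, 177.97], [-48.28, 115.42], [12.27, 149.76], [-77.06, 257.06], [2.81, 150.46], [-146.56, 146.56]. Speed limits (degrees/s): [147.25, 147.25, 180, 180, 180, 180].

## Interface

Orientations are given as [roll, pitch, yaw] about the fixed x, y, z axes, in that order (R = Rz(yaw) Ry(pitch) Rx(roll)).
In Python, from workcell import monitor, eyes, job gives the robot as it stands.
- The arm moves only by the tool move_arm, never from a script. Its argument "increments" is a list that holds one entry, the list of rows, each a list of 7 numbers: the opening, from 0 (shut) to 1 (fully open), then the shift along the tool's x, y, z in cm, then the turn, a rotation vector about the tool's x, y, z in rad. In form: [[[jaw, x, y, z, ax, ay, az], ...]]. A call has 1 to 12 rows; each row shifts and turns the pose as measured when the row begins, along the tool's axes as they then stand; what a row does not reach is not made up. A row lasts 1/8 s, in which the tool goes at most 62.5 mm and 10.7 degrees, less where a joint would pass 70% of its speed; a pose out of reach is approached as far as the arm can. A call is refused whole if a number of a shift passes 6.25 or a number of a turn 0.188, either way. A call with a gripper value outside its range is refused whole. The fingers move at their own pace and stop on an object; "force" is the grip in N (left out, the last holds). Time passes only in rows, so rows that do not move let the fingers close. It gives the time, the measured TCP pose, the force and the opening at its end, in the units of the state.
- monitor.state(): the state, without advancing time (a new reading comes with each control period).
- eyes.grab_frame(name): name is "side" or "top"; returns a dict with "color" (384x512x3 uint8, red, green, blue), "z_map" (384x512 float32, mm along the optical axis (not along the pixel's ray), 0 where there is no reading), "camera_matrix" (3x3 intrinsics, pixels), "dist_coeffs" ([k1, k2, p1, p2, k3] as OpenCV has them; the pictures are not rectified), "rvec" (rotation vector, rad) and "tvec" (3), from world to camera coordinates, as OpenCV has them. Camera axes: x right, y down, z forward; pixel columns grow to the right and rows downward; lengths in mm; the calibration is good to about 2 mm. A picture is of the moment at which its call begins.
- job.job_done(): hands the job in, once; it reports no verdict.
The state is a dict: "time_s": time; "qpos": joint angles; "qvel": joint speeds; "effort": joint torques, N m; "ee_pos": TCP position; "ee_rot": TCP orientation; "force": force on the tool from outside, world axes, zero at the start; "torque": the same for the moment, N m; "gripper_width": finger opening in mm.
Only numpy, scipy, OpenCV 4.12 (cv2) and the standard library are available. Lean on these libraries where they do the work, as an engineer would, in place of code of your own. Each camera call takes 0.05 s, during which the arm holds its last target. There are 200 camera calls.

## Task

Load the pipetting deck for the next run: stand each of the three reagent bottles from the front of the bench fully down in the round well of its own size, seat the tall tip box in the rectangular nest, and then stack the low tip box on it so that its base locks down over the lugs of the tall box's lid. Keep everything upright and set it down rather than dropping it.

Things in the scene. Friction and masses are not known exactly. Their poses are not given: they have to be found in the camera images.
- bottle_large_center (a point): Reagent bottle (amber-brown bottle, the widest and tallest: body 64 mm diameter, 145 mm tall over its cap; the body is straight-sided from 7 to 95 mm above its base, the round screw cap is 34 mm in diameter and takes up about the top 20 mm; about 0.36 kg), standing upright on the bench between the robot and the deck (the similar bottles along the back of the bench are not meant). This point is on its axis, 72.5 mm above its base; z is up the bottle.
- bottle_medium_center (a point): Reagent bottle (white bottle, middle size: body 56 mm diameter, 125 mm tall over its cap; straight-sided from 7 to 80 mm above its base, cap 30 mm in diameter, about the top 17 mm; about 0.17 kg), standing upright on the bench between the robot and the deck (the similar bottles along the back of the bench are not meant). This point is on its axis, 62.5 mm above its base; z is up the bottle.
- bottle_small_center (a point): Reagent bottle (grey-white bottle, the smallest: body 48 mm diameter, 105 mm tall over its cap; straight-sided from 7 to 66 mm above its base, cap 26 mm in diameter, about the top 14 mm; about 0.10 kg), standing upright on the bench between the robot and the deck (the similar bottles along the back of the bench are not meant). This point is on its axis, 52.5 mm above its base; z is up the bottle.
- tall_box_center (a point): The tall pipette-tip box, a closed rectangular box with grey tray and white lid (all one rigid piece): 60 mm along its x, 96 mm along its y, 75 mm tall, with four small tapered lugs (12 mm wide at the root, 6 mm at the tip, 6 mm high) standing on its lid at x = +-18, y = +-34 mm. Flat underside with four square pockets 15 mm wide and 8 mm deep at the same places. This point is its centre, 37.5 mm above its base. About 0.2 kg.
- low_box_center (a point): The low pipette-tip box, same make and outline (60 mm along its x, 96 mm along its y) but only 45 mm tall and with a flat lid without lugs. Four square pockets in its underside, 15 mm wide and 8 mm deep at x = +-18, y = +-34 mm, fit over the lugs of the tall box's lid with 1.5 mm play at the roots (either way round). This point is its centre, 22.5 mm above its base; locked on the tall box it lies 60 mm above the tall box's centre. About 0.1 kg.
- well_large_floor (a point): Round white bottle well of the deck for the large bottle: inside diameter 71 mm, 30 mm deep; over its top 8 mm the mouth flares to 83 mm inside (91 mm outside). It stands on a grey plate 106 x 112 mm. This point is on its axis at the floor that the bottle stands on, 20 mm above the bench; z up, y along the deck. Modules stand in a row along the deck's y at 118 mm centres, in any order; fixed.
- well_medium_floor (a point): Round white bottle well of the deck for the medium bottle: inside diameter 63 mm, 30 mm deep; over its top 8 mm the mouth flares to 75 mm inside (83 mm outside). It stands on a grey plate 106 x 112 mm. This point is on its axis at the floor that the bottle stands on, 20 mm above the bench; z up, y along the deck. Modules stand in a row along the deck's y at 118 mm centres, in any order; fixed.
- well_small_floor (a point): Round white bottle well of the deck for the small bottle: inside diameter 55 mm, 30 mm deep; over its top 8 mm the mouth flares to 67 mm inside (75 mm outside). It stands on a grey plate 106 x 112 mm. This point is on its axis at the floor that the bottle stands on, 20 mm above the bench; z up, y along the deck. Modules stand in a row along the deck's y at 118 mm centres, in any order; fixed.
- nest_floor (a point): Rectangular tip-box nest of the deck: a grey plate with four white L-shaped corner guides, 66 mm between guides along its x and 102 mm along its y, guides 20 mm high with mouths sloping outward over the top 8 mm; the long sides are open in the middle. This point is the centre of its floor, 20 mm above the bench; x across the deck, y along it (the box's y goes along this y, either way round). Fixed.
Mind the look-alikes: they are no part of the job. Leave any purple look-alike of the part that bears low_box_center alone.

How it is judged (in metres and radians):
At the end, for the whole second after the job is handed in: Bottles upright on the floors of their own wells (8 mm sideways, 4 mm in height); tall box flat on the nest floor (8 mm, 0.15 rad, 4 mm); low box locked on its lid (5 mm sideways, 0.12 rad, its centre 56 to 62.5 mm above the tall box's); all released and at rest (horizontal distance between bottle_large_center and well_large_floor below 0.008 m and z of bottle_large_center in the frame of well_large_floor between 0.0665 and 0.0765 m and angle between each of bottle_large_center, bottle_medium_center, bottle_small_center's own z axis and vertical below 0.12 rad and horizontal distance between bottle_medium_center and well_medium_floor below 0.008 m and z of bottle_medium_center in the frame of well_medium_floor between 0.0565 and 0.0665 m and horizontal distance between bottle_small_center and well_small_floor below 0.008 m and z of bottle_small_center in the frame of well_small_floor between 0.0465 and 0.0565 m and horizontal distance between tall_box_center and nest_floor below 0.008 m and z of tall_box_center in the frame of nest_floor below 0.0415 m and angle between the y axis of tall_box_center and the y axis of nest_floor, either way round below 0.15 rad and angle between each of tall_box_center, low_box_center's own z axis and vertical below 0.08 rad and horizontal distance between low_box_center and tall_box_center below 0.005 m and z of low_box_center in the frame of tall_box_center between 0.056 and 0.0625 m and angle between the y axis of low_box_center and the y axis of tall_box_center, either way round below 0.12 rad and linear speed of each of bottle_large, bottle_medium, bottle_small, tall_box, low_box below 0.02 m/s); the robot touches nothing.
It fails at once if a bottle or box is tipped over (angle between any of bottle_large_center, bottle_medium_center, bottle_small_center, tall_box_center, low_box_center's own z axis and vertical above 0.7 rad).
It fails at once if a bottle or box is dropped (falls free at over 0.7 m/s) ((linear speed of bottle_large above 0.7 m/s and contact force between the fingers and bottle_large below 0.01 N) or (linear speed of bottle_medium above 0.7 m/s and contact force between the fingers and bottle_medium below 0.01 N) or (linear speed of bottle_small above 0.7 m/s and contact force between the fingers and bottle_small below 0.01 N) or (linear speed of tall_box above 0.7 m/s and contact force between the fingers and tall_box below 0.01 N) or (linear speed of low_box above 0.7 m/s and contact force between the fingers and low_box below 0.01 N)).
It also fails if it takes over 136 s, if anything falls off the work surface, if the arm or the gripper's body presses on something with over 40 N, if the wrist force passes 120 N, or if a joint passes its speed limit or range.

## Working session

There is one attempt and no reset: what is moved stays moved. The work goes in short steps, Python scripts to look and compute and a tool call to move; the robot and the scene stay as the last step left them, time stands still between calls to the robot, and variables do not carry over. Pictures are saved under pics/ and viewed, about 12 in all and at most 16, crops included, and the job is handed in when it is done.

Besides the shell and the picture viewer there is one more tool, called after "Request:" as a command line: name --argument value ..., lists and objects as JSON in quotes. move_arm: Moves the arm, as the interface text tells. Its arguments: {"type":"object","properties":{"increments":{"type":"array"},"force":{"type":"number"}},"required":["increments"]}

```bash
mkdir -p pics; cat > h.py <<'E'
import numpy as np, cv2
from workcell import monitor, eyes, job
def grab(n):
    f=eyes.grab_frame(n); return f
def cloud(f):
    h,w=f['z_map'].shape; v,u=np.mgrid[0:h,0:w]
    p=cv2.undistortPoints(np.stack([u,v],-1).reshape(-1,1,2).astype(np.float64),np.array(f['camera_matrix']),np.array(f['dist_coeffs'])).reshape(-1,2)
    z=f['z_map'].reshape(-1,1).astype(float)
    c=np.hstack([p*z,z]); R=cv2.Rodrigues(np.array(f['rvec'],float))[0]
    X=(c-np.array(f['tvec'],float).reshape(1,3))@R
    X[z[:,0]==0]=np.nan
    return X.reshape(h,w,3)
def save(f,name,s=1.5):
    cv2.imwrite('pics/'+name+'.png',cv2.resize(f['color'][:,:,::-1],None,fx=s,fy=s,interpolation=cv2.INTER_CUBIC))
E
python3 - <<'E'
from h import *
for n in ('top','side'):
    f=grab(n); save(f,n+'0'); np.save(n+'0.npy',cloud(f)); np.save(n+'0c.npy',f['color'])
    R=cv2.Rodrigues(np.array(f['rvec'],float))[0]; print(n,-R.T@np.array(f['tvec']).ravel())
print(monitor.state())
E
```

```text
top [ 452.65963664  -31.24247038 1104.28144148]
side [ 183.42679856 -758.85597742  427.28939122]
{'time_s': 0.1, 'qpos': array([ 6.19939469e+01,  1.83490146e+01,  8.96997593e+01, -2.58341590e-03,
        7.20416040e+01, -1.14739632e+00]), 'qvel': array([-0.13113138, -0.0745314 , -0.14096194, -0.06779923,  0.00514492,
        0.00162556]), 'effort': array([ 1.28398937e-03, -4.13335097e+01, -2.32509756e+01,  7.31209782e-02,
        4.21664247e-02, -2.32146215e-05]), 'ee_pos': array([259.59854067, 512.56953541, 213.19161597]), 'ee_rot': array([-1.79909591e+02,  6.46027595e-04,  1.53142142e+02]), 'force': array([-0.21196812,  0.5328597 ,  0.1767831 ]), 'torque': array([-0.02052377,  0.04578224, -0.07354823]), 'gripper_width': 91.38423317975864}
```

View pics/top0.png

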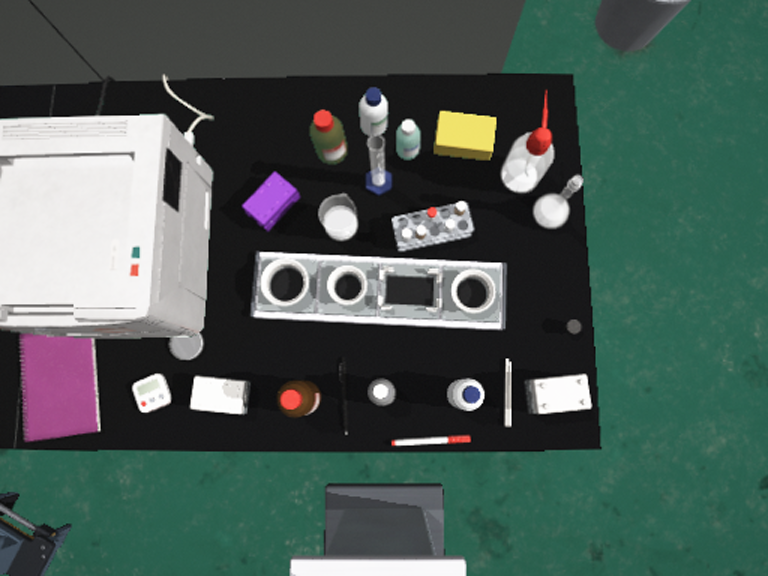

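View pics/side0.png

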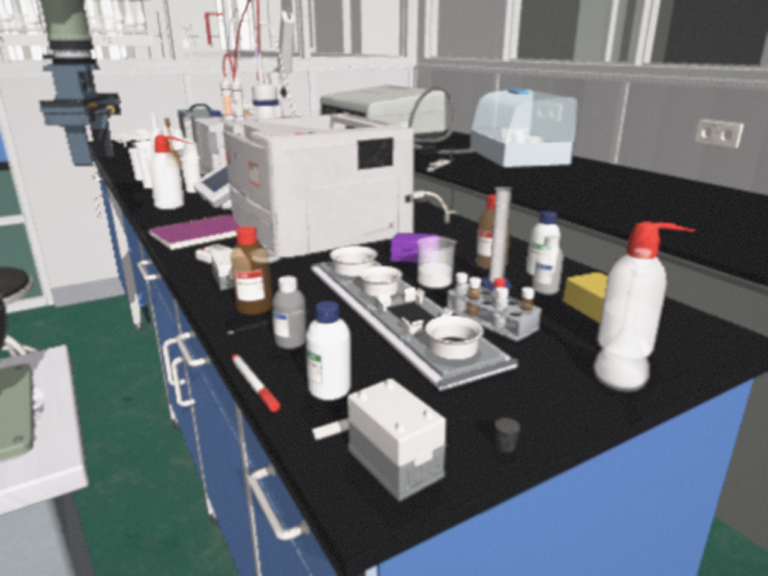

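The top view shows (in 1.5x pixels) the low box at (220,395) and the large, small and medium bottles at (293,400), (381,391) and (467,394). The tall box is at (558,393). In the deck row, the large well is at (286,284), the small well at (347,286), the nest at (410,290) and the medium well at (472,291).

```bash
python3 - <<'E'
from h import *
X=np.load('top0.npy'); C=np.load('top0c.npy')
def roi(u,v,r,z0,z1):
    u,v=u/1.5,v/1.5; r/=1.5
    P=X[int(v-r):int(v+r),int(u-r):int(u+r)].reshape(-1,3)
    return P[(P[:,2]>z0)&(P[:,2]<z1)]
def z(P): return np.percentile(P[:,2],[5,50,95]).round(1) if len(P) else None
for n,u,v,h,R in (('L',293,400,145,17),('S',381,391,105,13),('M',469,394,125,15)):
    P=roi(u,v,30,h-10,h+10); (c,r)=cv2.minEnclosingCircle(P[:,:2].astype(np.float32)); print(n,len(P),c,r,P.mean(0),z(P))
for n,u,v,h,w in (('low',220,395,45,45),('tall',558,393,75,45)):
    P=roi(u,v,w,h-6,h+10); Q=P[P[:,2]<h+4]; print(n,len(P),cv2.minAreaRect(Q[:,:2].astype(np.float32)),Q.mean(0),z(P))
for n,u,v,r in (('WL',286,284,91),('WS',347,286,75),('WM',472,291,83)):
    P=roi(u,v,32,44,60); print(n,len(P),cv2.minEnclosingCircle(P[:,:2].astype(np.float32)),P.mean(0)); 
    rr=cv2.fitEllipse(P[:,:2].astype(np.float32));print(rr,z(P))
P=roi(380,290,140,12,28); print('deck',len(P),cv2.minAreaRect(P[:,:2].astype(np.float32)),z(P))
P=roi(410,290,34,33,48); print('nest',len(P),cv2.minAreaRect(P[:,:2].astype(np.float32)),z(P))
P=roi(410,290,15,-5,30);print(z(P))
E
```

```text
L 145 (438.64166259765625, 137.49716186523438) 16.638439178466797 [438.91802302 137.02353817 144.76007955] [140.6 145.1 148.1]
S 75 (451.45556640625, -8.96888542175293) 12.261515617370605 [451.62416868  -9.0271086  104.90051965] [101.2 105.1 108.4]
M 112 (445.1269836425781, -163.10206604003906) 14.611577033996582 [ 445.16644298 -162.54963999  125.22093165] [119.6 125.8 128.2]
low 762 ((444.8515319824219, 290.6521301269531), (97.17737579345703, 60.37392044067383), 84.47178649902344) [445.20183209 289.41190304  45.28815511] [42.3 45.5 49.1]
tall 804 ((443.9100341796875, -331.2984313964844), (59.83762741088867, 96.34420013427734), 5.611556053161621) [ 444.48995991 -329.82456553   75.25797363] [72.1 75.6 79.5]
WL 240 ((655.5230102539062, 172.1579132080078), 44.98074722290039) [658.50496402 171.18027499  48.76696333]
((655.2445068359375, 171.7037353515625), (80.71575164794922, 82.77018737792969), 90.9310073852539) [44.7 48.7 52.4]
WS 217 ((648.9896850585938, 54.30261993408203), 36.816131591796875) [650.83798382  56.14722487  48.92102842]
((648.5970458984375, 54.27178955078125), (65.95195007324219, 66.58885192871094), 117.92206573486328) [44.7 49.3 52.9]
WM 243 ((635.7879638671875, -181.8389892578125), 40.84090042114258) [ 637.85857362 -183.5486374    49.01936948]
((635.0939331054688, -181.40338134765625), (74.07447052001953, 74.4578857421875), 164.35447692871094) [44.5 49.  53.6]
deck 6240 ((673.04345703125, -16.238037109375), (514.5692749023438, 538.4512939453125), 0.7896639108657837) [12.8 20.2 24.6]
nest 135 ((642.0206298828125, -63.422733306884766), (118.62022399902344, 81.27232360839844), 86.00103759765625) [33.9 38.3 43. ]
[17.1 21.  24.2]
```

```bash
cat >> h.py <<'E'
def plan(tx,ty,tz,yaw,n,s=None):
    """rows from present pose to target (mm, deg), tool down"""
    s=monitor.state(); p=np.array(s['ee_pos'],float); y0=s['ee_rot'][2]; print('t',round(s['time_s'],2),'at',p.round(1),np.round(s['ee_rot'],1),'F',np.round(s['force'],1),'w',round(s['gripper_width'],1))
    d=(np.array([tx,ty,tz])-p)/n/10; dy=((yaw-y0+180)%360-180)/n
    for k in range(n):
        a=np.radians(y0+dy*k); c,s_=np.cos(a),np.sin(a)
        print([round(c*d[0]+s_*d[1],2),round(s_*d[0]-c*d[1],2),round(-d[2],2),0,0,round(-np.radians(dy),3)])
E
python3 - <<'E'
from h import *
X=np.load('top0.npy'); 
for a,b in ((150,200),(200,250),(250,300),(300,350),(350,400)):
    m=(X[...,1]>a)&(X[...,1]<b)&(X[...,2]>85)&(X[...,0]>460)
    P=X[m]; 
    if len(P): print(a,len(P),np.nanpercentile(P[:,0],[0,1,5]).round(0),np.nanpercentile(P[:,2],[5,50,99]).round(0))
m=(X[...,2]>90)&(X[...,0]>680)&(X[...,1]<240); P=X[m]
for a in range(-350,240,50):
    Q=P[(P[:,1]>a)&(P[:,1]<a+50)]
    if len(Q): print(a,Q[:,0].min().round(),Q[:,2].max().round())
plan(438.6,137.3,215,90,12)
E
```

```text
150 6 [461. 461. 461.] [102. 105. 112.]
300 4136 [559. 563. 575.] [ 97. 201. 256.]
350 2819 [555. 557. 559.] [191. 255. 261.]
-350 786.0 198.0
-300 837.0 203.0
-100 927.0 109.0
-50 853.0 192.0
0 854.0 192.0
50 905.0 150.0
100 907.0 148.0
t 0.1 at [259.6 512.6 213.2] [-179.9    0.   153.1] F [-0.2  0.5  0.2] w 91.4
[np.float64(-2.74), np.float64(-2.12), np.float64(-0.02), 0, 0, np.float64(0.092)]
[np.float64(-2.93), np.float64(-1.86), np.float64(-0.02), 0, 0, np.float64(0.092)]
[np.float64(-3.08), np.float64(-1.58), np.float64(-0.02), 0, 0, np.float64(0.092)]
[np.float64(-3.22), np.float64(-1.29), np.float64(-0.02), 0, 0, np.float64(0.092)]
[np.float64(-3.32), np.float64(-0.99), np.float64(-0.02), 0, 0, np.float64(0.092)]
[np.float64(-3.4), np.float64(-0.68), np.float64(-0.02), 0, 0, np.float64(0.092)]
[np.float64(-3.45), np.float64(-0.37), np.float64(-0.02), 0, 0, np.float64(0.092)]
[np.float64(-3.46), np.float64(-0.05), np.float64(-0.02), 0, 0, np.float64(0.092)]
[np.float64(-3.45), np.float64(0.27), np.float64(-0.02), 0, 0, np.float64(0.092)]
[np.float64(-3.42), np.float64(0.58), np.float64(-0.02), 0, 0, np.float64(0.092)]
[np.float64(-3.35), np.float64(0.9), np.float64(-0.02), 0, 0, np.float64(0.092)]
[np.float64(-3.25), np.float64(1.2), np.float64(-0.02), 0, 0, np.float64(0.092)]
```

Request:
move_arm --increments '[[[1,-2.74,-2.12,0,0,0,0.092],[1,-2.93,-1.86,0,0,0,0.092],[1,-3.08,-1.58,0,0,0,0.092],[1,-3.22,-1.29,0,0,0,0.092],[1,-3.32,-1,0,0,0,0.092],[1,-3.4,-0.68,0,0,0,0.092],[1,-3.45,-0.37,0,0,0,0.092],[1,-3.46,-0.05,0,0,0,0.092],[1,-3.45,0.27,0,0,0,0.092],[1,-3.42,0.58,0,0,0,0.092],[1,-3.35,0.9,0,0,0,0.092],[1,-3.25,1.2,0,0,0,0.092]]]'

```text
time_s: 1.6
ee_pos: [434.3, 122.5, 209.5]
ee_rot: [-179.6, 0.4, 88.1]
force: [-0.6, 0.7, -0.2]
gripper_width: 91.3
```

Request:
move_arm --increments '[[[1,0.7,0.2,0,0,0,-0.016],[1,0.7,0.2,0,0,0,-0.016],[1,0,0,0,0,0,0]]]'

```text
time_s: 1.98
ee_pos: [438.6, 136.4, 208.7]
ee_rot: [-179.5, 0.4, 89.9]
force: [0.1, -0.2, 0.5]
gripper_width: 91.2
```

Request:
move_arm --increments '[[[1,0.1,0,3,-0.009,0.007,0],[1,0,0,4,0,0,0],[1,0,0,3,0,0,0],[1,0,0,2,0,0,0],[1,0,0,1,0,0,0],[1,0,0,0,0,0,0]]]'

```text
time_s: 2.72
ee_pos: [437.7, 142.5, 76.0]
ee_rot: [179.8, -0.1, 90.5]
force: [-1.2, 0.1, 0.5]
gripper_width: 91.6
```

Request:
move_arm --increments '[[[1,-0.5,0.1,0.4,0,0,0],[0.6,0,0,0,0,0,0],[0.5,0,0,0,0,0,0],[0.4,0,0,0,0,0,0],[0.4,0,0,0,0,0,0],[0.4,0,0,0,0,0,0]]]' --force 25

```text
time_s: 3.48
ee_pos: [440.9, 137.8, 74.1]
ee_rot: [179.5, -0.1, 90.6]
force: [1.2, -0.9, -0.7]
gripper_width: 62.2
```

Request:
move_arm --increments '[[[0.4,0,0,-0.5,0,0,0],[0.4,0,0,-1.5,0.005,0,0],[0.4,0,0,-2.5,0,0,0],[0.4,0,0,-2.5,0,0,0],[0.4,0,0,-1.5,0,0,0],[0.4,0.3,1.5,-0.5,0,0,0],[0.4,0.4,3,0,0,0,0.005],[0.4,0.5,4,0,0,0,0.005],[0.4,0.5,4,0,0,0,0],[0.4,0.4,3,0,0,0,0],[0.4,0.3,2,0,0,0,0],[0.4,0,0,0,0,0,0]]]'

```text
time_s: 4.97
ee_pos: [613.1, 161.7, 162.1]
ee_rot: [-179.2, 0.1, 90.0]
force: [-0.3, -0.4, -3.4]
gripper_width: 62.3
```

Request:
move_arm --increments '[[[0.4,0.4,1.5,0,-0.007,0,0],[0.4,0.3,1.5,0,-0.007,0,0],[0.4,0.3,1,0.5,0,0,0],[0.4,0,0,0.5,0,0,0],[0.4,0,0,0,0,0,0],[0.4,0,0,0,0,0,0]]]'

```text
time_s: 5.72
ee_pos: [652.8, 172.1, 150.2]
ee_rot: [-179.8, 0.1, 90.0]
force: [0.0, -0.4, -3.2]
gripper_width: 62.2
```

Request:
move_arm --increments '[[[0.4,0,0.25,0.5,0,0,0],[0.4,0,0,1.2,0,0,0],[0.4,0,0,1,0,0,0],[0.4,0,0,0,0,0,0],[0.4,0,0,0,0,0,0]]]'

```text
time_s: 6.35
ee_pos: [654.6, 171.8, 121.0]
ee_rot: [-179.7, 0.1, 90.0]
force: [0.7, -0.5, -3.6]
gripper_width: 62.3
```

Request:
move_arm --increments '[[[0.4,0,0.08,0.8,0,0,0],[0.4,0,0,0.8,0,0,0],[0.4,0,0,0.5,0,0,0],[0.4,0,0,0.3,0,0,0],[0.4,0,0,0.2,0,0,0],[0.4,0,0,0,0,0,0]]]'

```text
time_s: 7.1
ee_pos: [655.8, 172.0, 94.1]
ee_rot: [-179.8, 0.1, 90.0]
force: [0.5, 0.1, -2.9]
gripper_width: 62.4
```

Request:
move_arm --increments '[[[0.4,0,0,0.1,0,0,0],[0.4,0,0,0.1,0,0,0],[0.4,0,0,0,0,0,0]]]'

```text
time_s: 7.48
ee_pos: [655.9, 172.1, 94.0]
ee_rot: [-179.9, 0.1, 90.0]
force: [-0.4, 0.0, -3.3]
gripper_width: 61.9
```

Request:
move_arm --increments '[[[0.4,0,0,0.3,0,0,0],[0.4,0,0,0,0,0,0]]]'

```text
time_s: 7.72
ee_pos: [656.4, 172.2, 94.2]
ee_rot: [179.9, 0.0, 90.0]
force: [0.8, 0.2, -3.3]
gripper_width: 62.4
```

Request:
move_arm --increments '[[[0.4,0,0,0.4,0,0,0],[0.4,0,0,0.4,0,0,0]]]'

```text
time_s: 7.98
ee_pos: [657.2, 172.6, 93.6]
ee_rot: [179.7, -0.0, 90.0]
force: [-7.9, -2.5, 22.1]
gripper_width: 62.1
```

```bash
python3 - <<'E'
from h import *
f=grab('side'); save(f,'side1'); X=cloud(f)
cv2.imwrite('pics/s1.png',cv2.resize(f['color'][130:290,150:370,::-1],None,fx=3.4,fy=3.4))
print(monitor.state()['force'],monitor.state()['ee_pos'])
E
```

```text
[-5.94452021 -1.47642497 18.69565219] [657.14676464 172.56056882  93.63523134]
```

View pics/s1.png

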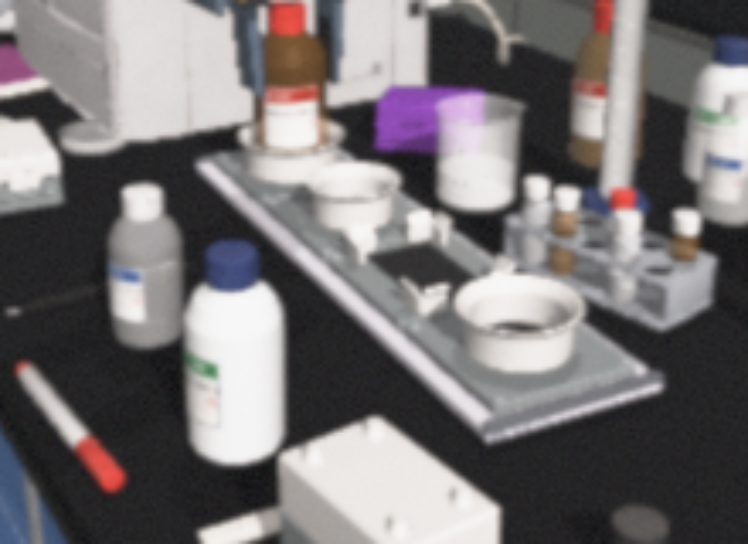

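The crop shows the amber bottle at (290,100), down in its well, and the wrist force shows it pressing on the floor. I'll release it now.

Request:
move_arm --increments '[[[0.4,0,0,-0.1,0,0,0],[0.8,0,0,0,0,0,0],[1,0,0,0,0,0,0],[1,0,0,0,0,0,0],[1,0,0,0,0,0,0],[1,0,0,0,0,0,0]]]'

```text
time_s: 8.78
ee_pos: [658.2, 172.7, 93.3]
ee_rot: [179.6, -0.1, 90.0]
force: [-1.5, 0.9, -0.2]
gripper_width: 90.9
```

Request:
move_arm --increments '[[[1,0,0,-1,0,0,0],[1,0,0,-3,0,0,0],[1,0,0,-4,0,0,0],[1,0,0,-2.5,0,0,0],[1,-2,-2,0,0,0,0],[1,-3,-3,0,0,0,0],[1,-4,-4,0,0,0,0],[1,-4,-4,0,0,0,0],[1,-3,-3,0,0,0,0],[1,-1,-2,0,0,0,0],[1,0,0,0,0,0,0]]]'

```text
time_s: 10.15
ee_pos: [474.6, -1.7, 207.4]
ee_rot: [178.8, -0.1, 90.1]
force: [-0.6, 0.5, -0.2]
gripper_width: 91.3
```

Request:
move_arm --increments '[[[1,-0.4,-1.2,1,0.012,0,0],[1,-0.3,-1.1,2,0.01,0,0],[1,0,0,3,0,0,0],[1,0,0,2,0,0,0],[1,0,0,0,0,0,0]]]'

```text
time_s: 10.78
ee_pos: [453.1, -7.3, 123.9]
ee_rot: [-179.9, -0.1, 90.3]
force: [-0.6, 0.1, 0.6]
gripper_width: 91.2
```

Request:
move_arm --increments '[[[1,-0.2,-0.2,2,0,0,0],[1,0,0,3,0,0,0],[1,0,0,2,0,0,0],[1,0,0,1,0,0,0],[1,0,0,0,0,0,0]]]'

```text
time_s: 11.4
ee_pos: [456.0, -8.1, 44.6]
ee_rot: [179.7, -0.1, 90.4]
force: [-1.2, -0.1, 1.4]
gripper_width: 91.4
```

Request:
move_arm --increments '[[[1,-0.1,-0.5,0.3,0,0,0],[0.5,0,0,0,0,0,0],[0.35,0,0,0,0,0,0],[0.3,0,0,0,0,0,0],[0.3,0,0,0,0,0,0],[0.3,0,0,0,0,0,0],[0.3,0,0,0,0,0,0]]]' --force 15

```text
time_s: 12.28
ee_pos: [452.5, -9.3, 43.7]
ee_rot: [179.5, -0.1, 90.4]
force: [-0.8, -0.1, 0.4]
gripper_width: 47.6
```

Request:
move_arm --increments '[[[0.3,0,0,-0.5,0,0,0],[0.3,0,0,-1.5,0.005,0,0],[0.3,0,0,-2.5,0.005,0,0],[0.3,0,0,-2,0,0,0.005],[0.3,0.3,1,-1,0,0,0],[0.3,0.7,2.5,0,0,0,0],[0.3,1.2,3.5,0,0,0,0],[0.3,1.2,3.5,0,0,0,0],[0.3,1,3,0,0,0,0],[0.3,0.6,2,0,0,0,0],[0.3,0.3,1,0,0,0,0],[0.3,0,0,0,0,0,0]]]'

```text
time_s: 13.78
ee_pos: [623.5, 47.2, 118.0]
ee_rot: [-179.7, -0.1, 90.2]
force: [-0.3, 0.4, -1.3]
gripper_width: 47.1
```

Request:
move_arm --increments '[[[0.3,0.3,1.2,0,0,0,0],[0.3,0.3,1,0,0,0,0],[0.3,0,0,0.5,0,0,0],[0.3,0,0,0.5,0,0,0],[0.3,0,0,0,0,0,0]]]'

```text
time_s: 14.4
ee_pos: [644.9, 52.9, 107.0]
ee_rot: [-179.6, -0.1, 90.1]
force: [-0.3, 0.0, -1.7]
gripper_width: 47.1
```

Request:
move_arm --increments '[[[0.3,0.1,0.35,0.3,0,0,0],[0.3,0,0,0.7,0,0,0],[0.3,0,0,0.8,0,0,0],[0.3,0,0,0.7,0,0,0],[0.3,0,0,0.4,0,0,0],[0.3,0,0,0.3,0,0,0],[0.3,0,0,0,0,0,0]]]'

```text
time_s: 15.28
ee_pos: [648.1, 54.0, 72.6]
ee_rot: [-179.6, -0.1, 90.1]
force: [0.4, 0.8, -0.7]
gripper_width: 46.7
```

Request:
move_arm --increments '[[[0.3,0,0.05,0.5,0,0,0],[0.3,0,0,0.3,0,0,0],[0.3,0,0,0.3,0,0,0],[0.3,0,0,0.3,0,0,0]]]'

```text
time_s: 15.78
ee_pos: [648.0, 54.1, 63.1]
ee_rot: [-179.6, -0.1, 90.1]
force: [-5.6, -0.7, 19.0]
gripper_width: 47.0
```

Force up 19 N with the TCP at 63.1 mm means it is seated. Release, then lift.

Request:
move_arm --increments '[[[0.3,0,0,-0.1,0,0,0],[0.8,0,0,0,0,0,0],[1,0,0,0,0,0,0],[1,0,0,0,0,0,0],[1,0,0,0,0,0,0],[1,0,0,0,0,0,0],[1,0,0,-1,0,0,0],[1,0,0,-3,0,0,0],[1,0,0,-4,0,0,0],[1,0,0,-3.5,0,0,0],[1,0,0,-1,0,0,0],[1,0,0,0,0,0,0]]]'

```text
time_s: 17.27
ee_pos: [649.0, 53.9, 194.4]
ee_rot: [-179.6, -0.1, 90.1]
force: [-0.5, 0.2, 0.7]
gripper_width: 91.1
```

Request:
move_arm --increments '[[[1,-2,-2,0,-0.005,0,0],[1,-4,-4,0,0,0,0],[1,-4,-4,0,0,0,0],[1,-4,-3.5,0,0,0,0],[1,-3.5,-3,0,0,0,0],[1,-2.5,-2,0,0,0,0],[1,-1,-1,0,0,0,0],[1,0,0,0,0,0,0]]]'

```text
time_s: 18.27
ee_pos: [442.7, -160.2, 182.5]
ee_rot: [-178.7, -0.3, 90.2]
force: [0.2, -0.1, -0.7]
gripper_width: 91.3
```

Request:
move_arm --increments '[[[1,-0.3,0.2,1,-0.012,-0.005,0],[1,0,0,2,-0.01,0,0],[1,0,0,3,0,0,0],[1,0,0,3,0,0,0],[1,0,0,2,0,0,0],[1,0,0,0.5,0,0,0],[1,0,0,0,0,0,0]]]'

```text
time_s: 19.15
ee_pos: [451.1, -157.0, 62.5]
ee_rot: [179.8, -0.2, 90.6]
force: [0.4, -0.4, -0.5]
gripper_width: 91.2
```

Request:
move_arm --increments '[[[1,-0.6,-0.6,0.4,0,0,-0.01],[1,0,0,0.4,0,0,0],[0.6,0,0,0,0,0,0],[0.45,0,0,0,0,0,0],[0.4,0,0,0,0,0,0],[0.4,0,0,0,0,0,0],[0.4,0,0,0,0,0,0],[0.4,0,0,0,0,0,0]]]' --force 18

```text
time_s: 20.15
ee_pos: [446.7, -164.0, 56.2]
ee_rot: [179.6, -0.1, 91.2]
force: [0.0, -0.1, -0.4]
gripper_width: 54.4
```

Request:
move_arm --increments '[[[0.4,0,0,-0.5,0,0,0],[0.4,0,0,-1.5,0.004,0,0.01],[0.4,0,0,-2.5,0.004,0,0.01],[0.4,0,0,-2.5,0,0,0],[0.4,-0.1,1,-1,0,0,0],[0.4,-0.2,2.5,0,0,0,0],[0.4,-0.3,3.5,0,0,0,0],[0.4,-0.3,3.5,0,0,0,0],[0.4,-0.3,3,0,0,0,0],[0.4,-0.2,2,0,0,0,0],[0.4,-0.1,1,0,0,0,0],[0.4,0,0,0,0,0,0]]]'

```text
time_s: 21.65
ee_pos: [616.3, -178.0, 132.1]
ee_rot: [-179.4, -0.3, 90.0]
force: [-0.2, 0.7, -2.8]
gripper_width: 54.4
```

Request:
move_arm --increments '[[[0.4,-0.2,1,0,-0.01,-0.005,0],[0.4,-0.1,0.8,0,0,0,0],[0.4,0,0,0.5,0,0,0],[0.4,0,0,0.5,0,0,0],[0.4,0,0,0,0,0,0]]]'

```text
time_s: 22.28
ee_pos: [633.3, -180.9, 121.2]
ee_rot: [-179.9, -0.0, 90.0]
force: [-0.6, 0.1, -2.3]
gripper_width: 54.4
```

Request:
move_arm --increments '[[[0.4,-0.05,0.2,0.5,0,0,0],[0.4,0,0,0.8,0,0,0],[0.4,0,0,0.8,0,0,0],[0.4,0,0,0.7,0,0,0],[0.4,0,0,0.5,0,0,0],[0.4,0,0,0.3,0,0,0],[0.4,0,0,0,0,0,0]]]'

```text
time_s: 23.15
ee_pos: [635.1, -181.7, 82.4]
ee_rot: [-179.9, -0.0, 90.0]
force: [0.0, -0.1, -1.8]
gripper_width: 54.4
```

Request:
move_arm --increments '[[[0.4,0,0.03,0.3,0,0,0],[0.4,0,0,0.3,0,0,0],[0.4,0,0,0.3,0,0,0],[0.4,0,0,0.3,0,0,0]]]'

```text
time_s: 23.65
ee_pos: [635.7, -182.1, 76.2]
ee_rot: [180.0, 0.1, 90.0]
force: [-5.4, 1.6, 14.1]
gripper_width: 54.4
```

Request:
move_arm --increments '[[[0.4,0,0,-0.1,0,0,0],[0.8,0,0,0,0,0,0],[1,0,0,0,0,0,0],[1,0,0,0,0,0,0],[1,0,0,0,0,0,0],[1,0,0,0,0,0,0],[1,0,0,-1,0,0,0],[1,0,0,-3,0,0,0],[1,0,0,-4,0,0,0],[1,0,0,-2.5,0,0,0],[1,0,0,-0.5,0,0,0],[1,0,0,0,0,0,0]]]'

```text
time_s: 25.15
ee_pos: [636.0, -182.0, 192.7]
ee_rot: [179.8, 0.1, 90.0]
force: [0.7, -0.7, -0.2]
gripper_width: 91.4
```

```bash
python3 - <<'E'
from h import *
plan(443.9,-331.0,160,95.6,8)
E
```

```text
t 25.15 at [ 636.  -182.   192.7] [1.798e+02 1.000e-01 9.000e+01] F [ 0.7 -0.7 -0.2] w 91.4
[np.float64(-1.86), np.float64(-2.4), np.float64(0.41), 0, 0, np.float64(-0.012)]
[np.float64(-1.83), np.float64(-2.42), np.float64(0.41), 0, 0, np.float64(-0.012)]
[np.float64(-1.8), np.float64(-2.45), np.float64(0.41), 0, 0, np.float64(-0.012)]
[np.float64(-1.77), np.float64(-2.47), np.float64(0.41), 0, 0, np.float64(-0.012)]
[np.float64(-1.74), np.float64(-2.49), np.float64(0.41), 0, 0, np.float64(-0.012)]
[np.float64(-1.71), np.float64(-2.51), np.float64(0.41), 0, 0, np.float64(-0.012)]
[np.float64(-1.68), np.float64(-2.53), np.float64(0.41), 0, 0, np.float64(-0.012)]
[np.float64(-1.65), np.float64(-2.55), np.float64(0.41), 0, 0, np.float64(-0.012)]
```

Request:
move_arm --increments '[[[1,-1.86,-2.4,0,0,0,-0.012],[1,-1.83,-2.42,0,0,0,-0.012],[1,-1.8,-2.45,0,0,0,-0.012],[1,-1.77,-2.47,0,0,0,-0.012],[1,-1.74,-2.49,0.5,0,0,-0.012],[1,-1.71,-2.51,0.5,0,0,-0.012],[1,-1.5,-2,0.5,0,0,-0.012],[1,-1,-1.2,0,0,0,-0.012],[1,0,0,0,0,0,0]]]'

```text
time_s: 26.28
ee_pos: [451.0, -321.5, 164.2]
ee_rot: [-179.1, -0.7, 95.7]
force: [-0.0, -0.2, -0.2]
gripper_width: 91.5
```

```bash
python3 - <<'E'
from h import *
plan(443.9,-331.0,34,95.6,1)
f=grab('top'); X=cloud(f)
# check bottles in wells
for n,c,h in (('L',(655.4,172),165),('S',(648.7,54),125),('M',(635.4,-181.6),145)):
    m=(np.hypot(X[...,0]-c[0],X[...,1]-c[1])<40)&(abs(X[...,2]-h)<8); P=X[m]
    print(n,len(P),cv2.minEnclosingCircle(P[:,:2].astype(np.float32)) if len(P) else 0, np.median(P[:,2]))
E
```

```text
t 26.27 at [ 451.  -321.5  164.2] [-179.1   -0.7   95.7] F [-0.  -0.2 -0.2] w 91.5
[np.float64(-0.88), np.float64(-0.8), np.float64(13.02), 0, 0, np.float64(0.003)]
L 128 ((655.4331665039062, 174.0986785888672), 16.491846084594727) 164.8378910288298
S 75 ((648.037353515625, 53.72821807861328), 12.866180419921875) 125.34919630472466
M 106 ((634.4871826171875, -181.55674743652344), 14.477788925170898) 145.61947171782558
```

Request:
move_arm --increments '[[[1,-0.9,-0.8,1,-0.015,-0.012,0],[1,0,0,2.5,0,0,0],[1,0,0,2.5,0,0,0],[1,0,0,1.5,0,0,0],[1,0,0,0,0,0,0]]]'

```text
time_s: 26.95
ee_pos: [446.9, -328.1, 85.8]
ee_rot: [180.0, -0.1, 95.9]
force: [0.1, -0.4, 0.2]
gripper_width: 91.3
```

Request:
move_arm --increments '[[[1,-0.3,-0.5,1,0,0,0],[1,0,0,2,0,0,0],[1,0,0,1.2,0,0,0],[1,0,0,0.4,0,0,0],[1,0,0,0,0,0,0]]]'

```text
time_s: 27.58
ee_pos: [443.7, -333.4, 40.3]
ee_rot: [179.8, 0.2, 96.0]
force: [-1.0, -0.7, -0.1]
gripper_width: 91.1
```

Request:
move_arm --increments '[[[1,0.25,0,0.4,0,0,0.006],[0.7,0,0,0,0,0,0],[0.5,0,0,0,0,0,0],[0.4,0,0,0,0,0,0],[0.4,0,0,0,0,0,0],[0.4,0,0,0,0,0,0],[0.4,0,0,0,0,0,0]]]' --force 20

```text
time_s: 28.45
ee_pos: [444.7, -331.4, 37.6]
ee_rot: [179.6, 0.3, 95.6]
force: [0.4, -0.6, 0.3]
gripper_width: 59.5
```

Request:
move_arm --increments '[[[0.4,0,0,-0.5,0,0,0],[0.4,0,0,-1.5,0.005,-0.004,0],[0.4,0,0,-2.5,0,0,0.03],[0.4,0,0,-2,0,0,0.04],[0.4,1,0.1,-1,0,0,0.04],[0.4,2,0,0,0,0,0.04],[0.4,3,0,0,0,0,0],[0.4,4,0,0,0,0,0],[0.4,4,0,0,0,0,0],[0.4,3,0,0,0,0,0],[0.4,2,0,0,0,0,0],[0.4,1,0,0,0,0,0]]]'

```text
time_s: 29.95
ee_pos: [455.6, -126.3, 121.9]
ee_rot: [179.5, 0.8, 86.6]
force: [-1.2, -0.3, -2.1]
gripper_width: 59.9
```

```bash
python3 - <<'E'
from h import *
plan(642,-63.8,115,86.75,8)
E
```

```text
t 29.95 at [ 455.6 -126.3  121.9] [179.5   0.8  86.6] F [-1.2 -0.3 -2.1] w 59.9
[np.float64(0.92), np.float64(2.28), np.float64(0.09), 0, 0, np.float64(-0.0)]
[np.float64(0.92), np.float64(2.28), np.float64(0.09), 0, 0, np.float64(-0.0)]
[np.float64(0.92), np.float64(2.28), np.float64(0.09), 0, 0, np.float64(-0.0)]
[np.float64(0.92), np.float64(2.28), np.float64(0.09), 0, 0, np.float64(-0.0)]
[np.float64(0.92), np.float64(2.28), np.float64(0.09), 0, 0, np.float64(-0.0)]
[np.float64(0.92), np.float64(2.28), np.float64(0.09), 0, 0, np.float64(-0.0)]
[np.float64(0.91), np.float64(2.28), np.float64(0.09), 0, 0, np.float64(-0.0)]
[np.float64(0.91), np.float64(2.28), np.float64(0.09), 0, 0, np.float64(-0.0)]
```

Request:
move_arm --increments '[[[0.4,2,0.5,0,0.004,0.006,0],[0.4,2,1,0,0.004,0.006,0],[0.4,1.5,2,0,0,0,0],[0.4,0.8,3,0,0,0,0],[0.4,0.3,3,0,0,0,0],[0.4,0.2,3,0,0,0,0],[0.4,0.1,2.5,0,0,0,0],[0.4,0,1.5,0,0,0,0],[0.4,0,0.5,0,0,0,0],[0.4,0,0,0,0,0,0]]]'

```text
time_s: 31.2
ee_pos: [634.6, -69.2, 125.7]
ee_rot: [179.9, 0.4, 86.4]
force: [-0.3, -0.3, -2.6]
gripper_width: 60.1
```

Request:
move_arm --increments '[[[0.4,0.3,0.4,0,0,0.005,-0.006],[0.4,0.25,0.3,0.5,0,0,0],[0.4,0,0,1,0,0,0],[0.4,0,0,1,0,0,0],[0.4,0,0,0.5,0,0,0],[0.4,0,0,0,0,0,0]]]'

```text
time_s: 31.95
ee_pos: [639.9, -63.8, 93.0]
ee_rot: [-179.9, 0.1, 86.8]
force: [-0.0, -0.2, -1.5]
gripper_width: 60.1
```

```bash
python3 - <<'E'
from h import *
f=grab('top')
cv2.imwrite('pics/t2.png',cv2.resize(f['color'][140:250,150:360,::-1],None,fx=3.6,fy=3.6,interpolation=cv2.INTER_CUBIC))
f=grab('side')
cv2.imwrite('pics/s2.png',cv2.resize(f['color'][130:290,150:370,::-1],None,fx=3.4,fy=3.4,interpolation=cv2.INTER_CUBIC))
E
```

```text
(no output)
```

View pics/s2.png

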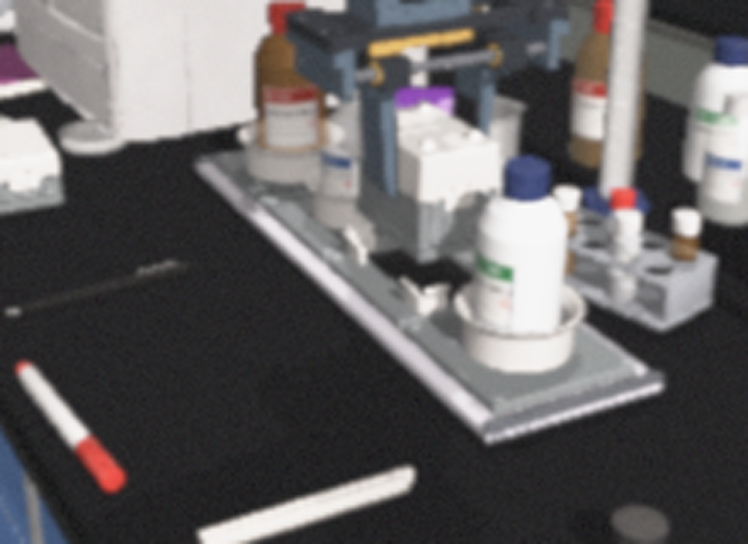

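The tall box at (440,180) hangs level above the nest, and the medium and large bottles stand upright in their wells. I'll lower it.

Request:
move_arm --increments '[[[0.4,0,0.2,0.5,0,0,0],[0.4,0,0,0.6,0,0,0],[0.4,0,0,0.5,0,0,0],[0.4,0,0,0.3,0,0,0],[0.4,0,0,0,0,0,0]]]'

```text
time_s: 32.67
ee_pos: [642.9, -64.0, 73.9]
ee_rot: [179.9, 0.1, 86.8]
force: [-0.1, -0.9, -1.6]
gripper_width: 60.0
```

Request:
move_arm --increments '[[[0.4,0,-0.05,0.5,0,0,0],[0.4,0,0,0.4,0,0,0],[0.4,0,0,0.3,0,0,0],[0.4,0,0,0.2,0,0,0],[0.4,0,0,0.2,0,0,0],[0.4,0,0,0.2,0,0,0]]]'

```text
time_s: 33.42
ee_pos: [642.7, -63.9, 57.4]
ee_rot: [179.9, 0.1, 86.8]
force: [-4.5, 1.9, 15.5]
gripper_width: 60.0
```

Request:
move_arm --increments '[[[0.4,0,0,-0.1,0,0,0],[0.8,0,0,0,0,0,0],[1,0,0,0,0,0,0],[1,0,0,0,0,0,0],[1,0,0,0,0,0,0],[1,0,0,0,0,0,0],[1,0,0,-1,0,0,0],[1,0,0,-3,0,0,0],[1,0,0,-4,0,0,0],[1,0,0,-3,0,0,0],[1,0,-1,-1,0,0,0],[1,0,-3,0,0,0,0]]]'

```text
time_s: 34.92
ee_pos: [603.1, -61.6, 184.4]
ee_rot: [179.6, 0.1, 86.8]
force: [-1.2, -0.0, -0.4]
gripper_width: 90.9
```

```bash
python3 - <<'E'
from h import *
plan(445,290,185,84.5,12)
E
```

```text
t 34.92 at [603.1 -61.6 184.4] [1.796e+02 1.000e-01 8.680e+01] F [-1.2 -0.  -0.4] w 90.9
[np.float64(2.85), np.float64(-1.48), np.float64(-0.0), 0, 0, np.float64(0.003)]
[np.float64(2.85), np.float64(-1.49), np.float64(-0.0), 0, 0, np.float64(0.003)]
[np.float64(2.84), np.float64(-1.5), np.float64(-0.0), 0, 0, np.float64(0.003)]
[np.float64(2.84), np.float64(-1.51), np.float64(-0.0), 0, 0, np.float64(0.003)]
[np.float64(2.83), np.float64(-1.52), np.float64(-0.0), 0, 0, np.float64(0.003)]
[np.float64(2.83), np.float64(-1.53), np.float64(-0.0), 0, 0, np.float64(0.003)]
[np.float64(2.82), np.float64(-1.54), np.float64(-0.0), 0, 0, np.float64(0.003)]
[np.float64(2.82), np.float64(-1.55), np.float64(-0.0), 0, 0, np.float64(0.003)]
[np.float64(2.81), np.float64(-1.56), np.float64(-0.0), 0, 0, np.float64(0.003)]
[np.float64(2.81), np.float64(-1.56), np.float64(-0.0), 0, 0, np.float64(0.003)]
[np.float64(2.8), np.float64(-1.57), np.float64(-0.0), 0, 0, np.float64(0.003)]
[np.float64(2.8), np.float64(-1.58), np.float64(-0.0), 0, 0, np.float64(0.003)]
```

Request:
move_arm --increments '[[[1,2,-3,0,0,0,0.003],[1,2.8,-3,0,0,0,0.003],[1,2.8,-3,0,0,0,0.003],[1,3,-3,0,0,0,0.003],[1,3.5,-2,0,0,0,0.003],[1,3.5,-1,0,0,0,0.003],[1,3.5,-0.4,0,0,0,0.003],[1,3.5,0,0,0,0,0.003],[1,3.5,0,0,0,0,0.003],[1,3,0,0,0,0,0.003],[1,1.5,0,0,0,0,0.003],[1,0,0,0,0,0,0]]]'

```text
time_s: 36.42
ee_pos: [452.8, 278.4, 176.3]
ee_rot: [-179.4, 0.5, 84.7]
force: [0.1, 0.0, -0.2]
gripper_width: 91.0
```

```bash
python3 - <<'E'
from h import *
plan(445,290.4,110,84.5,1)
# tall box lid pose
f=grab('top'); X=cloud(f)
m=(abs(X[...,0]-642)<50)&(abs(X[...,1]+64)<62)&(X[...,2]>88)&(X[...,2]<108); P=X[m]
Q=P[P[:,2]<98.5]
print(len(P),cv2.minAreaRect(Q[:,:2].astype(np.float32)),Q.mean(0))
# lugs
b=f['color'][m]
np.set_printoptions(suppress=True)
cv2.imwrite('pics/t3.png',cv2.resize(f['color'][155:235,220:330,::-1],None,fx=7,fy=7,interpolation=cv2.INTER_CUBIC))
E
```

```text
t 36.42 at [452.8 278.4 176.3] [-179.4    0.5   84.7] F [ 0.1  0.  -0.2] w 91.0
[np.float64(1.12), np.float64(-0.89), np.float64(6.63), 0, 0, np.float64(0.004)]
789 ((642.1884765625, -63.28696060180664), (95.76480865478516, 60.507869720458984), 86.52662658691406) [641.52039244 -62.63909925  95.40858403]
```

View pics/t3.png

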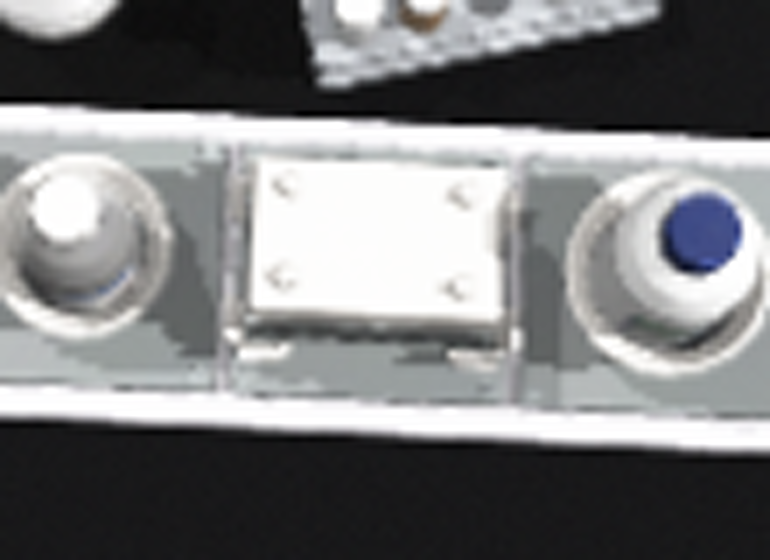

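The tall box sits centred in the nest at (377,240), with its lugs visible, and the measured pose is (642.2, -63.5), -3.4°. Next I'll pick up the low box.

Request:
move_arm --increments '[[[1,0.6,-0.4,0.5,-0.01,0.008,0.004],[1,0.5,-0.4,1.5,0,0,0],[1,0,0,2.5,0,0,0],[1,0,0,2.5,0,0,0],[1,0,0,1.5,0,0,0],[1,0,0,0.5,0,0,0],[1,0,0,0,0,0,0]]]'

```text
time_s: 37.35
ee_pos: [442.3, 285.9, 80.0]
ee_rot: [-179.8, 0.2, 84.2]
force: [0.1, 0.3, 0.4]
gripper_width: 91.0
```

Request:
move_arm --increments '[[[1,0.5,0.2,1,0,0,-0.004],[1,0,0,2,0,0,0],[1,0,0,1.5,0,0,0],[1,0,0,0.8,0,0,0],[1,0,0,0.4,0,0,0],[1,0,0,0,0,0,0]]]'

```text
time_s: 38.1
ee_pos: [447.5, 293.1, 22.4]
ee_rot: [179.9, -0.1, 84.5]
force: [-0.1, 0.8, 0.6]
gripper_width: 91.0
```

Request:
move_arm --increments '[[[1,-0.25,-0.2,0.7,0,0,0],[1,0,0,0,0,0,0]]]'

```text
time_s: 38.35
ee_pos: [445.5, 290.8, 15.6]
ee_rot: [179.8, -0.1, 84.5]
force: [0.1, -0.1, 0.3]
gripper_width: 90.7
```

Request:
move_arm --increments '[[[0.8,0,0,0,0,0,0],[0.6,0,0,0,0,0,0],[0.5,0,0,0,0,0,0],[0.4,0,0,0,0,0,0],[0.4,0,0,0,0,0,0],[0.4,0,0,0,0,0,0],[0.4,0,0,0,0,0,0]]]' --force 20

```text
time_s: 39.22
ee_pos: [446.0, 291.1, 16.2]
ee_rot: [179.7, -0.2, 84.5]
force: [0.6, -0.2, 0.7]
gripper_width: 60.1
```

Request:
move_arm --increments '[[[0.4,0,0,-0.5,0,0,0],[0.4,0,0,-1.5,0.005,0,0],[0.4,0,0,-3,0,0,0],[0.4,0,0,-4,0,0,0],[0.4,-1,0,-3,0,0,-0.01],[0.4,-2.5,0,-1.5,0,0,-0.01],[0.4,-4,0,0,0,0,-0.01],[0.4,-4.5,0,0,0,0,0],[0.4,-4.5,0,0,0,0,0],[0.4,-4.5,0,0,0,0,0],[0.4,-4,0,0,0,0,0],[0.4,-3,0,0,0,0,0]]]'

```text
time_s: 40.72
ee_pos: [425.6, 4.9, 157.7]
ee_rot: [179.8, -0.2, 86.6]
force: [0.9, 0.1, -0.6]
gripper_width: 59.9
```

```bash
python3 - <<'E'
from h import *
plan(642.4,-63.3,150,86.6,8)
E
```

```text
t 40.73 at [425.6   4.9 157.7] [179.8  -0.2  86.6] F [ 0.9  0.1 -0.6] w 59.9
[np.float64(-0.69), np.float64(2.76), np.float64(0.1), 0, 0, np.float64(-0.0)]
[np.float64(-0.69), np.float64(2.76), np.float64(0.1), 0, 0, np.float64(-0.0)]
[np.float64(-0.69), np.float64(2.76), np.float64(0.1), 0, 0, np.float64(-0.0)]
[np.float64(-0.69), np.float64(2.76), np.float64(0.1), 0, 0, np.float64(-0.0)]
[np.float64(-0.69), np.float64(2.76), np.float64(0.1), 0, 0, np.float64(-0.0)]
[np.float64(-0.69), np.float64(2.76), np.float64(0.1), 0, 0, np.float64(-0.0)]
[np.float64(-0.69), np.float64(2.76), np.float64(0.1), 0, 0, np.float64(-0.0)]
[np.float64(-0.69), np.float64(2.76), np.float64(0.1), 0, 0, np.float64(-0.0)]
```

Request:
move_arm --increments '[[[0.4,-2,1,0,0,0,0],[0.4,-2,2,0,0,0,0],[0.4,-1.5,2.5,0,0,0,0],[0.4,-0.8,3,0,0,0,0],[0.4,0.2,3.5,0,0,0,0],[0.4,0.2,3,0,0,0,0],[0.4,0.2,2.5,0,0,0,0],[0.4,0.1,1.5,0,0,0,0],[0.4,0,0.5,0,0,0,0],[0.4,0,0,0,0,0,0]]]'

```text
time_s: 41.98
ee_pos: [618.9, -68.3, 159.0]
ee_rot: [180.0, -0.2, 86.2]
force: [0.6, -0.3, -1.4]
gripper_width: 59.9
```

Request:
move_arm --increments '[[[0.4,0.3,1,0,0,-0.003,-0.007],[0.4,0.2,0.8,0,0,0,0],[0.4,0.1,0.3,0.5,0,0,0],[0.4,0,0,1,0,0,0],[0.4,0,0,0.5,0,0,0],[0.4,0,0,0,0,0,0],[0.4,0,0,0,0,0,0]]]'

```text
time_s: 42.85
ee_pos: [639.6, -63.2, 137.3]
ee_rot: [-179.9, 0.0, 86.7]
force: [0.4, -1.3, -0.3]
gripper_width: 60.2
```

Request:
move_arm --increments '[[[0.4,0,0.28,0.4,0,0,0],[0.4,0,0,0.5,0,0,0],[0.4,0,0,0.3,0,0,0],[0.4,0,0,0,0,0,0],[0.4,0,0,0,0,0,0]]]'

```text
time_s: 43.48
ee_pos: [642.7, -63.5, 124.9]
ee_rot: [-179.9, 0.0, 86.7]
force: [-0.1, -1.1, -0.5]
gripper_width: 60.1
```

```bash
python3 - <<'E'
from h import *
f=grab('side')
cv2.imwrite('pics/s4.png',cv2.resize(f['color'][140:230,230:330,::-1],None,fx=6.5,fy=6.5,interpolation=cv2.INTER_CUBIC))
E
```

```text
(no output)
```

View pics/s4.png

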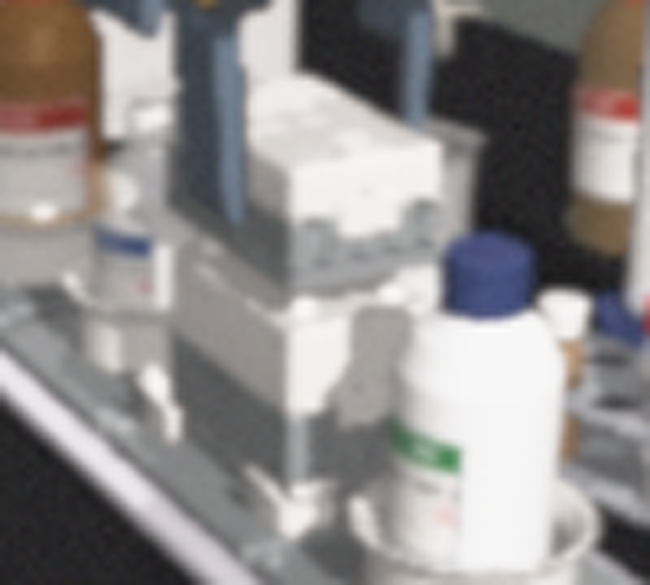

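The low box's corner at (290,290) is in line with the tall box's corner at (290,310). I'll lower it onto the lugs.

Request:
move_arm --increments '[[[0.4,0,0,0.5,0,0,0],[0.4,0,0,0.4,0,0,0],[0.4,0,0,0.2,0,0,0],[0.4,0,0,0.2,0,0,0],[0.4,0,0,0.2,0,0,0]]]'

```text
time_s: 44.15
ee_pos: [642.9, -63.6, 111.2]
ee_rot: [180.0, 0.0, 86.7]
force: [-4.9, 0.0, 15.8]
gripper_width: 59.7
```

Request:
move_arm --increments '[[[0.4,0,0,-0.1,0,0,0],[0.7,0,0,0,0,0,0],[1,0,0,0,0,0,0],[1,0,0,0,0,0,0],[1,0,0,0,0,0,0],[1,0,0,0,0,0,0],[1,0,0,-1,0,0,0],[1,0,0,-3,0,0,0],[1,0,0,-4,0,0,0],[1,0,-2,-1,0,0,0],[1,0,-4,0,0,0,0],[1,0,-4,0,0,0,0]]]'

```text
time_s: 45.65
ee_pos: [544.3, -57.9, 208.2]
ee_rot: [179.6, 0.0, 86.7]
force: [0.5, -0.4, 0.6]
gripper_width: 91.2
```

Request:
move_arm --increments '[[[1,0,-5,0,0,0,0],[1,0,-5,0,0,0,0],[1,0,-3,0,0,0,0],[1,0,0,0,0,0,0],[1,0,0,0,0,0,0]]]'

```text
time_s: 46.28
ee_pos: [410.1, -50.1, 211.3]
ee_rot: [179.1, 0.1, 86.7]
force: [-0.2, 0.1, -0.8]
gripper_width: 91.2
```

```bash
python3 - <<'E'
from h import *
f=grab('top'); X=cloud(f)
for n,c,h in (('L',(655.4,172),165),('S',(648.7,54),125),('M',(635.4,-181.6),145)):
    m=(np.hypot(X[...,0]-c[0],X[...,1]-c[1])<40)&(abs(X[...,2]-h)<8); P=X[m]
    print(n,len(P),cv2.minEnclosingCircle(P[:,:2].astype(np.float32)), np.median(P[:,2]))
m=(abs(X[...,0]-642)<50)&(abs(X[...,1]+64)<62)&(X[...,2]>130)&(X[...,2]<155); P=X[m]
Q=P[P[:,2]>135];print(len(Q),cv2.minAreaRect(Q[:,:2].astype(np.float32)),np.median(P[:,2]))
A=np.c_[P[:,:2]-P[:,:2].mean(0),np.ones(len(P))];print(np.linalg.lstsq(A,P[:,2],rcond=None)[0])
g=grab('side')
a=cv2.resize(f['color'][140:250,150:360,::-1],None,fx=3.4,fy=2.6); b=cv2.resize(g['color'][110:250,180:390,::-1],(a.shape[1],310))
cv2.imwrite('pics/end.png',np.vstack([a,b]))
E
```

```text
L 128 ((654.8590698242188, 173.008056640625), 16.59358787536621) 165.0627724621438
S 74 ((648.365966796875, 53.798892974853516), 12.445106506347656) 125.63024232275667
M 104 ((634.0556030273438, -181.46270751953125), 14.484383583068848) 145.49273857486742
852 ((641.6337890625, -63.06440734863281), (95.61453247070312, 60.3471565246582), 88.60786437988281) 140.624585914678
[ 1.28977839e-02 -5.75148914e-04  1.40583686e+02]
```

View pics/end.png

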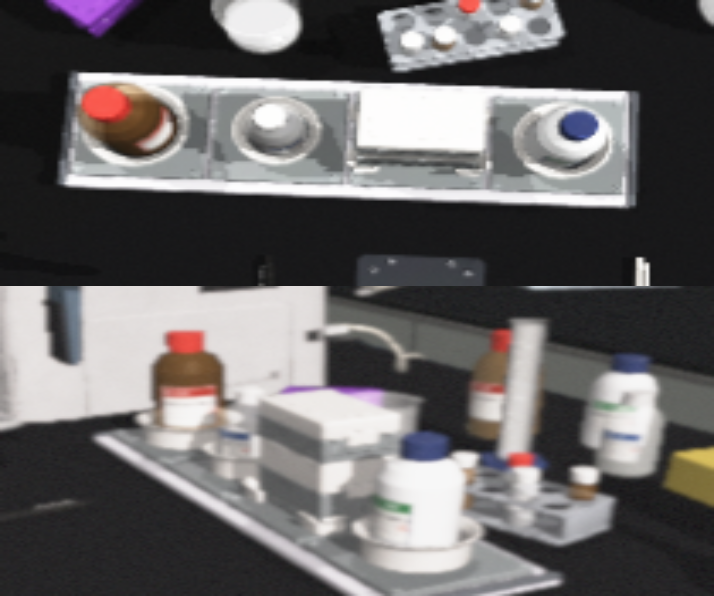

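The closing views show all three bottles upright in their wells, with the low box flush on the tall box. The lid is at 140.6 mm against an expected 140 mm, and the gripper is clear. I'll hand in the job.

```bash
python3 -c "
from workcell import job
print(job.job_done())"
```

```text
the job is handed in; nothing more can be done
None
```

The deck is loaded and the job is handed in at about 46 s of the 136 s allowed; the hand-in reports no verdict. The large, small and medium bottles stand in their own wells, the tall box is in the nest, and the low box is locked on the tall box's lid. I set each piece down until the wrist force showed it on its seat, then released it.

Last checks from the top camera:

| Piece | Offset from its target | Top height measured | Top height expected |
|---|---|---|---|
| Large bottle | about 1.5 mm | 165.1 mm | 165 mm |
| Small bottle | about 1 mm | 125.6 mm | 125 mm |
| Medium bottle | about 1.5 mm | 145.5 mm | 145 mm |
| Low box on tall box | about 0.6 mm from the tall box's centre | 140.6 mm | 140 mm |

- **Tall box:** before stacking, it measured within about 1 mm and 0.3° of the nest.
- **Low box angle:** the last image fit was about 2° (0.04 rad) off the tall box, against the 0.12 rad limit. The gripper's own angle at release was within 0.2°, so most of that is probably pixel noise.
- **Tilt:** the low box's lid fit showed about 0.013 rad, also close to the noise.
- **Disagreement:** lowering the large bottle, small moves of 1 to 3 mm did not show a clear contact force at first. A further push of about 8 mm in commands gave 22 N upward, which confirmed it was seated.

No check failed. I did not touch the purple look-alike or the bottles at the back.

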